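# Close the curing unit, switch it on and start it

## Robot

A 6-joint arm with a two-finger parallel gripper is mounted at the origin on the work surface. World frame = base frame: x ahead of the robot, y to its left, z up, the work surface at z = 0. Lengths are in m, angles in rad, forces in N, time in s.
With the tool pointing down it reaches from about 0.35 to 0.925 m from the base axis. Payload 6.4 kg.
Tool frame: the origin (TCP) lies on the centre line of the jaws, within the pads' length; the fingertips stand 25 mm ahead of it and the grasp point (between the pads) lies 6 mm ahead of it; x points along the fingers, y is the direction in which the jaws open and shut, and the axes are right-handed (so a half turn about x gives the same grasp; the last joint's range is limited). The gripper opens to 85 mm and grips with 20 to 120 N. Pads are 22 mm wide; open, the fingers measure 114 mm over their backs; the gripper's body (76 mm by 85 mm) begins 54 mm behind the grasp point. The pads swing forward as they close: fully open they stand 13 mm farther back than shut.
Start: joints at [-1.431, 0.245, 1.558, -0, 1.339, -0.174], TCP at [0.201, -0.618, 0.256] pointing down, gripper open.
Joint ranges: [-3.13, 3.13], [-1.02, 2.26], [0.13, 2.54], [-0.95, 4.09], [0.21, 2.88], [-2.74, 2.74]. Speed limits (rad/s): [2.57, 2.57, 3.14, 3.14, 3.14, 3.14].

## Interface

Orientations are given as a unit quaternion [w, x, y, z].
In Python, from plant import bot gives the robot as it stands.
- The arm moves only by the tool move_arm, never from a script. Its argument "motion" is a list that holds one entry, the list of rows, each a list of 7 numbers: the turn, a rotation vector about the tool's x, y, z in degrees, then the shift along the tool's x, y, z in mm, then the opening, from -1 (shut) to 1 (fully open), so that 0 is half open. In form: [[[ax, ay, az, x, y, z, hand], ...]]. A call has 1 to 5 rows; each row is the pose to reach, as a shift and turn from the pose commanded when the call began, along the tool's axes at that moment; what a row does not reach only later rows make up. A row lasts 1/12 s, in which the tool goes at most 41.7 mm and 7.16 degrees, less where a joint would pass 70% of its speed; a pose out of reach is approached as far as the arm can. A call with a gripper value outside its range is refused whole. The fingers move at their own pace and stop on an object; the grip force is fixed at half the most. Time passes only in rows, so rows that repeat a pose let the fingers close. It gives the time, the measured TCP pose, the force and the opening at its end, in the units of the state.
- bot.observe(): the state, without advancing time (a new reading comes with each control period).
- bot.camera(name): name is "scene" or "top"; returns a dict with "image" (400x640x3 uint8, red, green, blue), "fx", "fy", "cx", "cy" (pixels), "rvec" (rotation vector, rad) and "tvec" (3), from world to camera coordinates, as OpenCV has them. Camera axes: x right, y down, z forward; pixel columns grow to the right and rows downward; lengths in m; the calibration is good to about 2 mm. A picture is of the moment at which its call begins. There is no depth.
- bot.close_job(): hands the job in, once; it reports no verdict.
The state is a dict: "time_s": time; "q": joint angles; "dq": joint speeds; "effort": joint torques, N m; "tcp_pos": TCP position; "ee_rot": TCP orientation; "ft_force": force on the tool from outside, world axes, zero at the start; "torque": the same for the moment, N m; "gripper_width": finger opening in m.
Only numpy, scipy, OpenCV 4.12 (cv2) and the standard library are available. Lean on these libraries where they do the work, as an engineer would, in place of code of your own. Each camera call takes 0.05 s, during which the arm holds its last target.

## Task

The light-curing unit on the dental bench stands with its lid up and its power rocker off. Using your fingertips only to push, press the lid down until it is fully shut, then press down the raised end of the rocker to switch the power on, then press the round start button all the way in and let it spring back. Never press the oblong stop key, do not operate the rocker or the start button before their turn, and do not lift the lid any further or lift or move the jar, cast, mug or wax knife around it.

Things in the scene. Friction and masses are not known exactly. Their poses are not given: they have to be found in the camera images.
- unit: White curing unit, fixed, 186 (x) by 250 (y) by 75 mm high. Origin: centre of underside; x points to its back (hinge side), y to its left, z up. Left 150 mm: open chamber under the lid. Right 100 mm: flat panel 75 mm above the bench with rocker, start button and stop key in a row front to back, about 58 mm apart, 76 mm right of the middle; their order in the row changes from run to run.
- lid (a joint): Lid hinge angle in rad: 0 is fully shut (lying level on the chamber), larger is more open. Starts between 0.4 and 0.8. A stiff hinge: the lid stays where it is left and needs about 1 to 2 N at its free edge to move. Pushing straight down on its upper face about halfway or more from the hinge closes it.
- lid_hinge (a point): Point on the lid's upper face above the hinge axis (axis along the unit's y, at the back rim), middle of the lid's width. When shut, the lid's upper face is 83 mm above the bench. The point turns with the lid: its x runs along the lid away from the free edge.
- lid_edge (a point): Point on the lid's upper face near the free (front) edge, 165 mm from the hinge, middle of the width. The grey lid is 146 mm wide, 8 mm thick, and reaches 179 mm from the hinge with a 50 mm wide tab 14 mm further.
- rocker (a joint): Rocker angle in rad: 0 off (the end on the unit's right, -y side, is raised about 10 mm), 0.4 fully on (that end lies level). Stays where it is left; about 3 N on the raised end tips it.
- rocker_press (a point): Point on the upper face of the raised half of the black rocker, 20 mm from the rocker's pivot (towards the unit's right); this is where to press. Rocker: shallow V, 54 mm long (along the unit's y), 26 mm wide, on a metal 36 by 64 by 10 mm base. This point is 98 mm above the bench when off, 90 mm when fully on.
- start_button (a joint): Travel of the round start button in m: 0 out, 0.006 fully pressed. Springs back; fully down takes 5 N.
- start_button_top (a point): Centre of the top of the round white start button, 28 mm diameter, standing 10 mm above its round black housing (44 mm diameter, 12 mm high); the top is 97 mm above the bench.
- stop_key (a joint): Travel of the oblong stop key in m: 0 out, 0.006 fully pressed. Springs back. Not to be pressed.
- stop_key_top (a point): Centre of the top of the oblong white stop key, 14 (x) by 40 (y) mm, standing 10 mm above its rectangular black housing (30 by 56 mm, 12 mm high); the top is 97 mm above the bench.
- jar: Bystander: lidded amber jar, 54 mm diameter, 70 mm high, to the right of the unit. Origin: centre of its underside.
- cast: Bystander: plaster dental cast, about 60 by 64 by 32 mm high, to the left of the unit. Origin: centre of its underside.
- mug: Bystander: white mug, 76 mm diameter, 90 mm high, behind the unit. Origin: centre of its underside.
- wax_knife: Bystander: wax knife with wooden handle, 170 mm long, lying in front of the unit. Origin: underside, about the middle of its length.

How it is judged:
On the way, in this order (a step that is already met when the one before it is completed fails the run):
1. the lid is pushed fully shut (value of joint lid below 0.06 rad), for 0.2 s.
2. the rocker is tipped on (value of joint rocker above 0.32 rad), for 0.1 s.
3. the start button is pressed in (value of joint start_button above 0.0045 m), for 0.1 s.
At the end, for the whole second after the job is handed in: The lid is shut (below 0.06 rad), the rocker is on (above 0.32 rad), the start button has been pressed in at least 4.5 mm after that and is out again (within 1.5 mm), the stop key is out (value of joint lid below 0.06 rad and value of joint rocker above 0.32 rad and value of joint each of start_button, stop_key below 0.0015 m); the robot touches nothing.
It fails at once if the stop key is pressed (more than 3 mm) (value of joint stop_key above 0.003 m).
It fails at once if the rocker is tipped while the lid is open (value of joint rocker above 0.2 rad and value of joint lid above 0.08 rad).
It fails at once if the start button is pressed before the lid is shut and the rocker on (value of joint start_button above 0.003 m and (value of joint lid above 0.08 rad or value of joint rocker below 0.28 rad)).
It fails at once if the lid is lifted further open (beyond 0.95 rad) (value of joint lid above 0.95 rad).
It fails at once if a bystander is lifted or moved by more than 25 mm (distance of any of jar, cast, mug, wax_knife from where it was at the start of the episode above 0.025 m).
It also fails if it takes over 43 s, if anything falls off the work surface, if the arm or the gripper's body presses on something with over 40 N, if the wrist force passes 120 N, or if a joint passes its speed limit or range.

## Working session

There is one attempt and no reset: what is moved stays moved. The work goes in short steps, Python scripts to look and compute and a tool call to move; the robot and the scene stay as the last step left them, time stands still between calls to the robot, and variables do not carry over. Pictures are saved under pics/ and viewed, and the job is handed in when it is done.

Besides the shell and the picture viewer there is one more tool, called as name(argument=value, ...), one argument or row to a line, values as JSON. move_arm: Moves the arm, as the interface text tells. Its arguments: {"type":"object","properties":{"motion":{"type":"array","items":{"type":"array","items":{"type":"array","items":{"type":"number"}}}}},"required":["motion"]}

```bash
mkdir -p pics; ls; python3 - <<'E'
from plant import bot
import cv2
s=bot.observe();print(s)
for n in("scene","top"):
    c=bot.camera(n);cv2.imwrite(f"pics/{n}0.png",c["image"][:,:,::-1]);print({k:v for k,v in c.items() if k!="image"})
E
```

```text
pics
{'time_s': 0.0, 'q': array([-1.43109244e+00,  2.45783766e-01,  1.55904601e+00,  1.66354981e-05,
        1.33869020e+00, -1.74104633e-01]), 'dq': array([-0.00041011,  0.00068297, -0.00133502,  0.00019518,  0.00058116,
        0.00019759]), 'effort': array([ 1.84244360e-03, -4.29507101e+01, -3.26125002e+01, -7.57714906e-05,
        5.23901690e-03, -1.91850290e-05]), 'tcp_pos': array([ 0.20057708, -0.61773257,  0.25518246]), 'ee_rot': array([ 0.10981078,  0.69843784,  0.11117321, -0.69840296]), 'ft_force': array([ 0.5356572 , -0.71043821, -0.02464129]), 'torque': array([-0.0078782 ,  0.03689706, -0.01820518]), 'gripper_width': 0.08522022660618772}
{'fx': 446.31065803589485, 'fy': 446.31065803589485, 'cx': 315.88384379337816, 'cy': 198.23798900153093, 'rvec': array([ 2.38704059,  0.7725984 , -0.25933848]), 'tvec': array([-0.51018387, -0.18607069,  1.30251707])}
{'fx': 518.8506742591617, 'fy': 518.8506742591617, 'cx': 319.42063868130424, 'cy': 192.74084214703555, 'rvec': array([ 2.1568721 , -2.18144122,  0.11065411]), 'tvec': array([0.05981379, 0.57574633, 1.08482739])}
```

View pics/scene0.png

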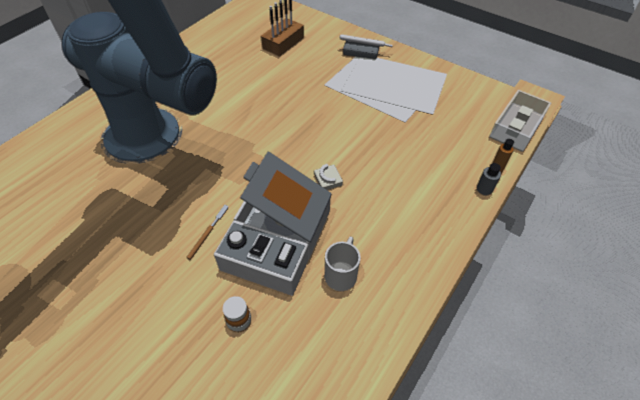

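View pics/top0.png

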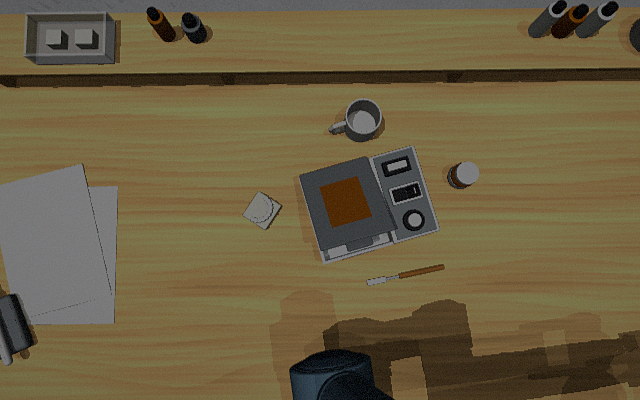

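The top view shows the unit at about (370,205), with the hinge towards the top. From front to back, the controls are the start button (414,220), the rocker (405,193) and the stop key (397,166). The mug is at (362,120), the jar at (463,175), the cast at (262,210) and the knife at (405,275). I'll zoom in next.

```bash
python3 - <<'E'
import cv2
a=cv2.imread("pics/top0.png")[130:280,280:490];cv2.imwrite("pics/topz.png",cv2.resize(a,None,fx=3.8,fy=3.8,interpolation=cv2.INTER_CUBIC))
a=cv2.imread("pics/scene0.png")[140:300,200:370];cv2.imwrite("pics/scenez.png",cv2.resize(a,None,fx=3.7,fy=3.7,interpolation=cv2.INTER_CUBIC))
E
```

```text
(no output)
```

View pics/topz.png

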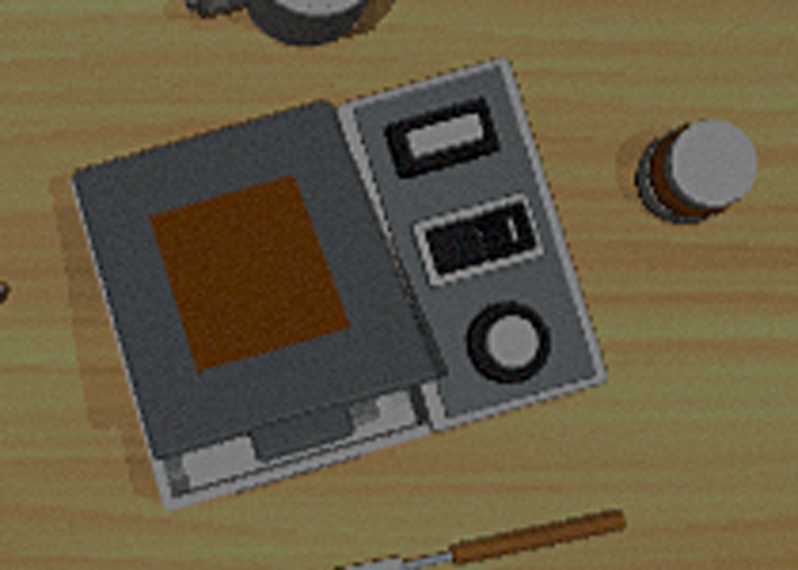

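View pics/scenez.png

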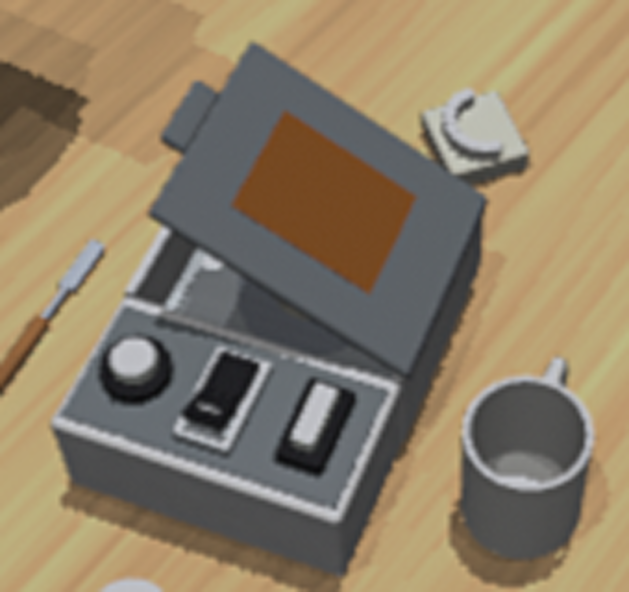

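```bash
cat > h.py <<'E'
import numpy as np,cv2
from plant import bot
K=lambda c:np.array([[c["fx"],0,c["cx"]],[0,c["fy"],c["cy"]],[0,0,1]])
def ray(c,p):
    R=cv2.Rodrigues(c["rvec"])[0];o=-R.T@c["tvec"];d=R.T@np.linalg.inv(K(c))@[p[0],p[1],1];return o,d
def onz(c,p,z):
    o,d=ray(c,p);return o+d*(z-o[2])/d[2]
def tri(c1,p1,c2,p2):
    P=[K(c)@np.c_[cv2.Rodrigues(c["rvec"])[0],c["tvec"]] for c in(c1,c2)]
    X=cv2.triangulatePoints(P[0],P[1],np.float64(p1).reshape(2,1),np.float64(p2).reshape(2,1));return (X[:3]/X[3]).ravel()
def proj(c,X): return cv2.projectPoints(np.float64(X).reshape(-1,3),c["rvec"],c["tvec"],K(c),None)[0].reshape(-1,2)
E
python3 - <<'E'
from h import *
np.set_printoptions(precision=4,suppress=True)
ct=bot.camera("top");cs=bot.camera("scene")
T=lambda x,y:((x+.5)/3.8+279.5,(y+.5)/3.8+129.5)
S=lambda x,y:((x+.5)/3.7+199.5,(y+.5)/3.7+139.5)
def blob(c,p,thr,r=9):
    g=cv2.cvtColor(c["image"],cv2.COLOR_RGB2GRAY);x,y=map(int,p)
    m=(g>thr).astype(np.uint8);n,l,st,ce=cv2.connectedComponentsWithStats(m)
    k=l[y,x];return ce[k],st[k]
for nm,t,s in(("start",T(513,340),S(133,358)),("stop",T(446,132),S(316,412))):
    for c,p in((ct,t),(cs,s)):
        for th in(110,130,150):
            b=blob(c,p,th);print(nm,p,th,b[0],b[1][2:],onz(c,b[0],.097))
    print(tri(ct,t,cs,s))
print("panel corners"); 
for t,s in ((T(507,60),S(345,522)),(T(606,381),S(56,424))): print(onz(ct,t,.075),onz(cs,s,.075),tri(ct,t,cs,s))
print(onz(ct,T(167,508),.075))
print("lid corners")
for n,t,s in(("back left",T(75,172),S(486,200)),("back right",T(328,101),S(403,374)),("front left",T(155,458),S(254,43)),("front right",T(442,375),S(151,213))):print(n,tri(ct,t,cs,s))
print("jar",onz(ct,T(713,165),.07),"mug",onz(ct,(363,119),.09),"cast",onz(ct,(262,210),.03))
E
```

```text
start (414.63157894736844, 219.10526315789474) 110 [414.5323 219.3306] [ 12  13 124] [ 0.5137 -0.1368  0.097 ]
start (414.63157894736844, 219.10526315789474) 130 [319.3966 199.5224] [   640    400 255498] [0.5557 0.0535 0.097 ]
start (414.63157894736844, 219.10526315789474) 150 [319.5 199.5] [   640    400 256000] [0.5558 0.0533 0.097 ]
start (235.5810810810811, 236.39189189189187) 110 [235.3761 236.1101] [ 12  11 109] [ 0.5119 -0.1382  0.097 ]
start (235.5810810810811, 236.39189189189187) 130 [235.3571 236.1224] [12 11 98] [ 0.5119 -0.1383  0.097 ]
start (235.5810810810811, 236.39189189189187) 150 [235.4382 236.0225] [12  9 89] [ 0.5119 -0.138   0.097 ]
[ 0.5136 -0.1377  0.0968]
stop (397.0, 164.3684210526316) 110 [396.7833 164.85  ] [ 20  11 120] [ 0.6245 -0.1041  0.097 ]
stop (397.0, 164.3684210526316) 130 [319.3966 199.5224] [   640    400 255498] [0.5557 0.0535 0.097 ]
stop (397.0, 164.3684210526316) 150 [319.5 199.5] [   640    400 256000] [0.5558 0.0533 0.097 ]
stop (285.0405405405405, 250.98648648648648) 110 [284.5439 251.4298] [ 12  17 114] [ 0.623  -0.1056  0.097 ]
stop (285.0405405405405, 250.98648648648648) 130 [284.486  251.4579] [ 12  16 107] [ 0.6229 -0.1057  0.097 ]
stop (285.0405405405405, 250.98648648648648) 150 [284.3061 251.5612] [12 16 98] [ 0.6228 -0.1061  0.097 ]
[ 0.6247 -0.1046  0.0995]
panel corners
[ 0.6684 -0.1424  0.075 ] [ 0.672  -0.1414  0.075 ] [ 0.6698 -0.1418  0.0727]
[ 0.4926 -0.1904  0.075 ] [ 0.495  -0.1908  0.075 ] [ 0.4931 -0.1905  0.0726]
[0.4276 0.0465 0.075 ]
lid corners
back left [0.6079 0.0935 0.0795]
back right [ 0.6444 -0.0446  0.0815]
front left [0.455  0.0527 0.1666]
front right [ 0.4941 -0.088   0.1701]
jar [ 0.6098 -0.2541  0.07  ] mug [ 0.7218 -0.0382  0.09  ] cast [0.5406 0.1765 0.03  ]
```

```bash
cat >> h.py <<'E'
from scipy.spatial.transform import Rotation as Ro
def rot(s): q=s["ee_rot"];return Ro.from_quat([q[1],q[2],q[3],q[0]]).as_matrix()
def go(X,tip=.025):
    s=bot.observe();R=rot(s);d=np.array(X)-(s["tcp_pos"]+R[:,0]*tip)
    print("t",s["time_s"],"tip",np.round(s["tcp_pos"]+R[:,0]*tip,4),"w",round(s["gripper_width"],4),"F",np.round(s["ft_force"],1),"shift mm",np.round(R.T@d*1000,1))
a=np.radians(15.5);ux=np.array([np.cos(a),np.sin(a),0]);uy=np.array([-np.sin(a),np.cos(a),0])
H=np.array([.626,.0245,0]);start=np.array([.513,-.1375,0]);stop=np.array([.624,-.105,0]);piv=(start+stop)/2;press=piv-.021*uy;lidp=H-.14*ux
E
python3 - <<'E'
from h import *
np.set_printoptions(precision=4,suppress=True)
print(rot(bot.observe()));print(lidp,press,start)
go(lidp+[0,0,.25])
E
```

```text
[[-0.0001  0.3086 -0.9512]
 [ 0.0012 -0.9512 -0.3086]
 [-1.     -0.0012 -0.0002]]
[ 0.4911 -0.0129  0.    ] [ 0.5741 -0.1415  0.    ] [ 0.513  -0.1375  0.    ]
t 0.2 tip [ 0.2006 -0.6179  0.2306] w 0.0852 F [ 0.3  0.5 -0.1] shift mm [ -18.7 -485.8 -463. ]
```

move_arm(
  motion=[
    [[0, 0, 0, -10, -28, -26, -1], [0, 0, 0, -20, -56, -52, -1], [0, 0, 0, -20, -84, -80, -1], [0, 0, 0, -20, -112, -106, -1], [0, 0, 0, -20, -140, -132, -1]],
  ],
)

```text
time_s: 0.62
tcp_pos: [0.2834, -0.4427, 0.2763]
ee_rot: [0.11, 0.699, 0.11, -0.698]
ft_force: [0.1, 0.5, 0.5]
gripper_width: 0.0257
```

move_arm(
  motion=[
    [[0, 0, 0, 0, -28, -26, -1], [0, 0, 0, 0, -56, -52, -1], [0, 0, 0, 0, -84, -80, -1], [0, 0, 0, 0, -112, -106, -1], [0, 0, 0, 0, -140, -132, -1]],
  ],
)

```text
time_s: 1.03
tcp_pos: [0.3656, -0.2686, 0.2762]
ee_rot: [0.11, 0.699, 0.11, -0.698]
ft_force: [0.5, -0.1, 0.1]
gripper_width: 0.0
```

move_arm(
  motion=[
    [[0, 0, 0, 0, -28, -26, -1], [0, 0, 0, 0, -56, -52, -1], [0, 0, 0, 0, -84, -80, -1], [0, 0, 0, 0, -112, -106, -1], [0, 0, 0, 0, -140, -132, -1]],
  ],
)

```text
time_s: 1.45
tcp_pos: [0.448, -0.0946, 0.2764]
ee_rot: [0.111, 0.699, 0.11, -0.698]
ft_force: [0.5, -0.6, -0.5]
gripper_width: -0.0002
```

```bash
python3 -c "
from h import *
go(lidp+[0,0,.2])"
```

```text
t 1.45 tip [ 0.448  -0.0946  0.2514] w -0.0002 F [ 0.5 -0.6 -0.5] shift mm [ 51.4 -64.4 -66.1]
```

move_arm(
  motion=[
    [[0, 0, 0, 0, -28, -28, -1], [0, 0, 0, 0, -56, -56, -1], [0, 0, 0, 15, -64, -66, -1], [0, 0, 0, 35, -64, -66, -1], [0, 0, 0, 50, -64, -66, -1]],
  ],
)

```text
time_s: 1.87
tcp_pos: [0.4907, -0.0139, 0.2251]
ee_rot: [-0.111, -0.698, -0.112, 0.699]
ft_force: [-0.3, 1.2, -1.1]
gripper_width: 0.0002
```

```bash
python3 -c "
from h import *
go(lidp+[0,0,.083])
a=bot.camera('scene')['image'][:,:,::-1][110:300,180:380];cv2.imwrite('pics/s1.png',cv2.resize(a,None,fx=3,fy=3))"
```

```text
t 1.8667 tip [ 0.4906 -0.0139  0.2001] w 0.0002 F [-0.3  1.2 -1.1] shift mm [117.1  -0.8  -0.8]
```

View pics/s1.png

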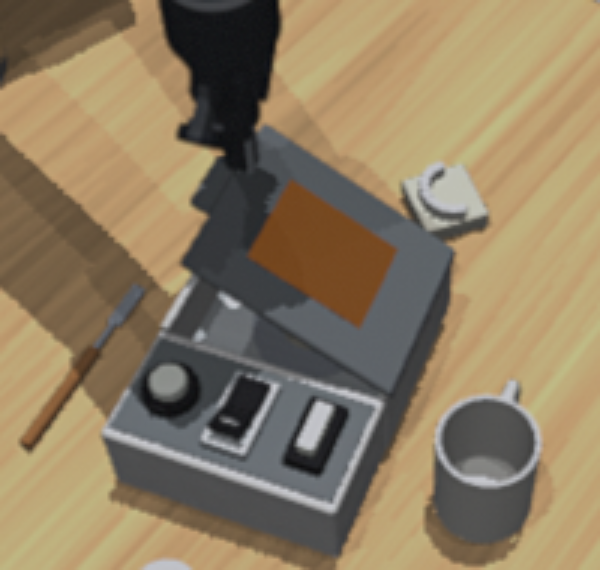

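The shut fingertips hang over the front part of the lid, at about (245,165), behind the tab. The jar, cast, mug and knife are all clear. Next I'll push down.

move_arm(
  motion=[
    [[0, 0, 0, 15, 0, 0, -1], [0, 0, 0, 30, 0, 0, -1], [0, 0, 0, 45, 0, 0, -1], [0, 0, 0, 60, 0, 0, -1], [0, 0, 0, 70, 0, 0, -1]],
  ],
)

```text
time_s: 2.33
tcp_pos: [0.4903, -0.0154, 0.1556]
ee_rot: [-0.11, -0.698, -0.11, 0.699]
ft_force: [-0.3, -0.3, 1.1]
gripper_width: -0.0001
```

move_arm(
  motion=[
    [[0, 0, 0, 12, 0, 0, -1], [0, 0, 0, 24, 0, 0, -1], [0, 0, 0, 34, 0, 0, -1], [0, 0, 0, 40, 0, 0, -1], [0, 0, 0, 43, 0, 0, -1]],
  ],
)

```text
time_s: 2.75
tcp_pos: [0.4903, -0.0153, 0.1126]
ee_rot: [-0.11, -0.698, -0.111, 0.699]
ft_force: [-0.6, -1.3, 1.7]
gripper_width: 0.0002
```

```bash
python3 -c "
from h import *
go(lidp+[0,0,.083])"
```

```text
t 2.75 tip [ 0.4903 -0.0153  0.0876] w 0.0002 F [-0.6 -1.3  1.7] shift mm [ 4.6 -2.  -1.5]
```

move_arm(
  motion=[
    [[0, 0, 0, 3, 0, 0, -1], [0, 0, 0, 5, 0, 0, -1], [0, 0, 0, 6, 0, 0, -1], [0, 0, 0, 6, 0, 0, -1], [0, 0, 0, 6, 0, 0, -1]],
  ],
)

```text
time_s: 3.17
tcp_pos: [0.4909, -0.0153, 0.108]
ee_rot: [0.111, 0.699, 0.11, -0.698]
ft_force: [-2.0, 0.3, 4.8]
gripper_width: -0.0
```

```bash
python3 -c "
from h import *
go(lidp+[0,0,.083])"
```

```text
t 3.1667 tip [ 0.4909 -0.0153  0.083 ] w -0.0 F [-2.   0.3  4.8] shift mm [-0.  -2.3 -0.9]
```

move_arm(
  motion=[
    [[0, 0, 0, 2, 0, 0, -1], [0, 0, 0, 2, 0, 0, -1], [0, 0, 0, 2, 0, 0, -1], [0, 0, 0, 2, 0, 0, -1]],
  ],
)

```text
time_s: 3.5
tcp_pos: [0.491, -0.0154, 0.1078]
ee_rot: [-0.111, -0.698, -0.111, 0.699]
ft_force: [-10.0, 1.8, 20.0]
gripper_width: -0.0001
```

move_arm(
  motion=[
    [[0, 0, 0, -15, 0, 0, -1], [0, 0, 0, -45, 0, 0, -1], [0, 0, 0, -80, 0, 0, -1], [0, 0, 0, -80, 0, 0, -1]],
  ],
)

```text
time_s: 3.83
tcp_pos: [0.4948, -0.0162, 0.1924]
ee_rot: [0.112, 0.703, 0.109, -0.694]
ft_force: [1.1, -0.1, 1.2]
gripper_width: 0.0002
```

```bash
python3 -c "
from h import *
go(press+[0,0,.15])
a=bot.camera('scene')['image'][:,:,::-1][110:300,180:380];cv2.imwrite('pics/s2.png',cv2.resize(a,None,fx=3,fy=3))"
```

```text
t 3.8333 tip [ 0.4952 -0.0163  0.1674] w 0.0002 F [ 1.1 -0.1  1.2] shift mm [ 18.9 143.3 -36.2]
```

View pics/s2.png

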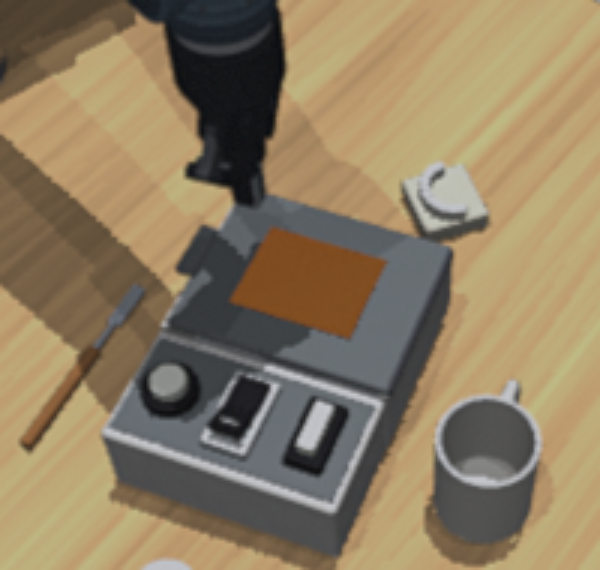

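The picture shows the lid lying level, and it met a hard stop with the fingertips at 83 mm, so it is shut. Next is the rocker.

move_arm(
  motion=[
    [[0, 0, 0, 0, 35, -9, -1], [0, 0, 0, 0, 70, -18, -1], [0, 0, 0, 0, 105, -27, -1], [0, 0, 0, 0, 143, -36, -1], [0, 0, 0, 0, 143, -36, -1]],
  ],
)

```text
time_s: 4.3
tcp_pos: [0.5713, -0.1453, 0.1844]
ee_rot: [0.11, 0.699, 0.108, -0.698]
ft_force: [-0.1, -0.6, -0.0]
gripper_width: 0.0004
```

```bash
python3 -c "
from h import *
go(press+[0,0,.09])
a=bot.camera('scene')['image'][:,:,::-1][110:300,180:380];cv2.imwrite('pics/s3.png',cv2.resize(a,None,fx=3,fy=3))"
```

```text
t 4.3 tip [ 0.5713 -0.1453  0.1594] w 0.0004 F [-0.1 -0.6 -0. ] shift mm [69.4 -3.  -3.7]
```

View pics/s3.png

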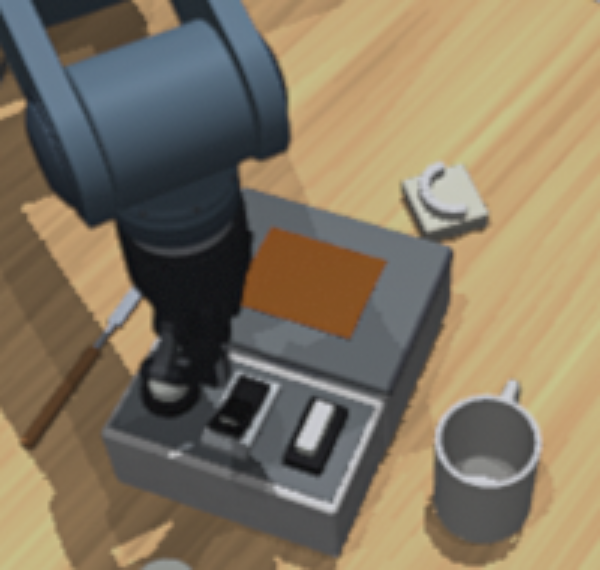

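The tips hang at about (215,380), still 69 mm above the rocker's end. I'll descend with a small sideways correction.

move_arm(
  motion=[
    [[0, 0, 0, 15, -3, -4, -1], [0, 0, 0, 30, -3, -4, -1], [0, 0, 0, 45, -3, -4, -1], [0, 0, 0, 50, -3, -4, -1], [0, 0, 0, 50, -3, -4, -1]],
  ],
)

```text
time_s: 4.77
tcp_pos: [0.5703, -0.1347, 0.1329]
ee_rot: [-0.11, -0.697, -0.112, 0.7]
ft_force: [0.8, -0.6, -0.0]
gripper_width: -0.0004
```

```bash
python3 -c "
from h import *
go(press+[0,0,.09])
c=bot.camera('scene');print(proj(c,[press+[0,0,.098]]))
a=c['image'][:,:,::-1][200:290,200:330];cv2.imwrite('pics/s4.png',cv2.resize(a,None,fx=5,fy=5))"
```

```text
t 4.7667 tip [ 0.5702 -0.1347  0.1079] w -0.0004 F [ 0.8 -0.6 -0. ] shift mm [17.9  7.7 -1.7]
[[256.06166405 251.38148486]]
```

View pics/s4.png

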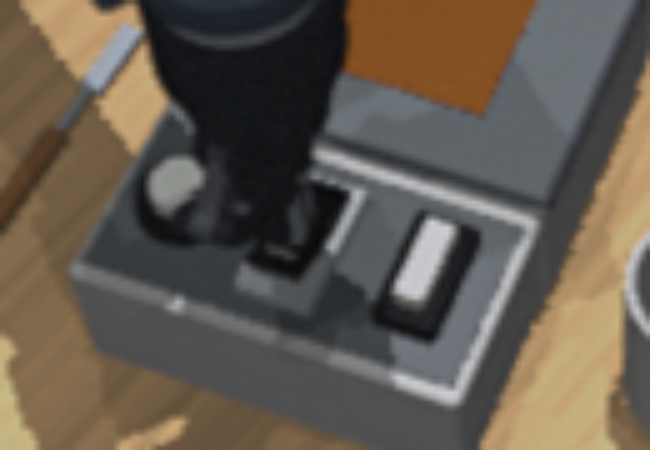

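The tips are at about (270,225), just above the rocker's near end. The arm's position had not settled before, so I need to move +8 mm along tool y.

move_arm(
  motion=[
    [[0, 0, 0, 0, 8, -2, -1], [0, 0, 0, 0, 8, -2, -1], [0, 0, 0, 2, 8, -2, -1], [0, 0, 0, 2, 8, -2, -1]],
  ],
)

```text
time_s: 5.15
tcp_pos: [0.5766, -0.1434, 0.1337]
ee_rot: [0.111, 0.699, 0.11, -0.698]
ft_force: [0.2, -0.1, 0.4]
gripper_width: -0.0003
```

```bash
python3 -c "
from h import *
go(press+[0,0,.09])"
```

```text
t 5.15 tip [ 0.5766 -0.1434  0.1087] w -0.0003 F [ 0.2 -0.1  0.4] shift mm [18.7 -2.6  1.8]
```

move_arm(
  motion=[
    [[0, 0, 0, 4, 0, 0, -1], [0, 0, 0, 8, 0, 0, -1], [0, 0, 0, 12, 0, 0, -1], [0, 0, 0, 15, 0, 0, -1], [0, 0, 0, 17, 0, 0, -1]],
  ],
)

```text
time_s: 5.57
tcp_pos: [0.5766, -0.1434, 0.1163]
ee_rot: [0.111, 0.699, 0.11, -0.698]
ft_force: [0.8, -1.2, 2.5]
gripper_width: 0.0002
```

```bash
python3 -c "
from h import *
go(press+[0,0,.09])"
```

```text
t 5.5667 tip [ 0.5767 -0.1435  0.0913] w 0.0002 F [ 0.8 -1.2  2.5] shift mm [ 1.3 -2.7  1.8]
```

move_arm(
  motion=[
    [[0, 0, 0, 2, 0, 0, -1], [0, 0, 0, 3, 0, 0, -1], [0, 0, 0, 3, 0, 0, -1], [0, 0, 0, 3, 0, 0, -1]],
  ],
)

```text
time_s: 5.9
tcp_pos: [0.5767, -0.1434, 0.1149]
ee_rot: [0.111, 0.698, 0.11, -0.698]
ft_force: [-3.8, -1.2, 11.3]
gripper_width: 0.0001
```

move_arm(
  motion=[
    [[0, 0, 0, -20, 0, 0, -1], [0, 0, 0, -40, 0, 0, -1], [0, 0, 0, -40, 0, 40, -1], [0, 0, 0, -40, 0, 80, -1], [0, 0, 0, -40, 0, 120, -1]],
  ],
)

```text
time_s: 6.32
tcp_pos: [0.4607, -0.1796, 0.1528]
ee_rot: [-0.111, -0.698, -0.111, 0.699]
ft_force: [0.4, -0.9, -0.4]
gripper_width: 0.0003
```

```bash
python3 -c "
from h import *
go(start+[0,0,.12])
c=bot.camera('scene')
a=c['image'][:,:,::-1][200:290,200:330];b=bot.camera('top')['image'][:,:,::-1][140:240,370:450]
cv2.imwrite('pics/s5.png',np.hstack([cv2.resize(a,(520,360)),cv2.resize(b,(280,360))]))"
```

```text
t 6.3167 tip [ 0.4607 -0.1796  0.1278] w 0.0003 F [ 0.4 -0.9 -0.4] shift mm [  7.8 -23.8 -62.8]
```

View pics/s5.png

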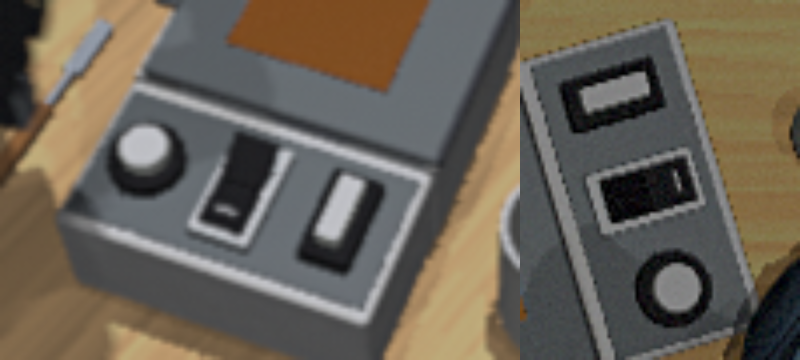

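The rocker's right end now lies low at (225,215) and its far end is up at (250,150). It met a hard stop at 90 mm with 11 N, so it is on. Next is the start button.

move_arm(
  motion=[
    [[0, 0, 0, 0, -12, -31, -1], [0, 0, 0, 0, -24, -63, -1], [0, 0, 0, 8, -24, -63, -1], [0, 0, 0, 14, -24, -63, -1], [0, 0, 0, 14, -24, -63, -1]],
  ],
)

```text
time_s: 6.83
tcp_pos: [0.5134, -0.1369, 0.137]
ee_rot: [-0.11, -0.697, -0.112, 0.7]
ft_force: [-0.0, 0.1, 0.1]
gripper_width: -0.0001
```

```bash
python3 -c "
from h import *
go(start+[0,0,.091])"
```

```text
t 6.8333 tip [ 0.5133 -0.1368  0.112 ] w -0.0001 F [-0.   0.1  0.1] shift mm [21.   0.6  0.4]
```

move_arm(
  motion=[
    [[0, 0, 0, 6, 0, 0, -1], [0, 0, 0, 12, 0, 0, -1], [0, 0, 0, 17, 0, 0, -1], [0, 0, 0, 20, 0, 0, -1], [0, 0, 0, 22, 0, 0, -1]],
  ],
)

```text
time_s: 7.25
tcp_pos: [0.5142, -0.1382, 0.117]
ee_rot: [-0.11, -0.698, -0.11, 0.699]
ft_force: [-2.9, 0.6, 4.4]
gripper_width: -0.0003
```

```bash
python3 -c "
from h import *
go(start+[0,0,.091])"
```

```text
t 7.25 tip [ 0.5142 -0.1382  0.092 ] w -0.0003 F [-2.9  0.6  4.4] shift mm [ 1.  -1.   0.9]
```

move_arm(
  motion=[
    [[0, 0, 0, 2, 0, 0, -1], [0, 0, 0, 2, 0, 0, -1], [0, 0, 0, 3, 0, 0, -1], [0, 0, 0, 3, 0, 0, -1]],
  ],
)

```text
time_s: 7.58
tcp_pos: [0.5145, -0.1382, 0.1159]
ee_rot: [-0.111, -0.698, -0.111, 0.699]
ft_force: [-7.0, 1.8, 14.0]
gripper_width: -0.0004
```

move_arm(
  motion=[
    [[0, 0, 0, -20, 0, 0, -1], [0, 0, 0, -40, 0, 0, -1], [0, 0, 0, -60, 0, 35, -1], [0, 0, 0, -80, 0, 70, -1], [0, 0, 0, -80, 0, 100, -1]],
  ],
)

```text
time_s: 8.0
tcp_pos: [0.4203, -0.1702, 0.1981]
ee_rot: [0.113, 0.7, 0.109, -0.696]
ft_force: [-0.1, -0.2, 0.3]
gripper_width: -0.0003
```

move_arm(
  motion=[
    [[0, 0, 0, 0, 0, 0, -1], [0, 0, 0, 0, 0, 0, -1], [0, 0, 0, 0, 0, 0, -1]],
  ],
)

```text
time_s: 8.25
tcp_pos: [0.4199, -0.1688, 0.1943]
ee_rot: [0.11, 0.699, 0.11, -0.698]
ft_force: [-0.2, -0.8, 0.6]
gripper_width: -0.0001
```

```bash
python3 -c "
from h import *
go(start+[0,0,.12])
c=bot.camera('scene')
a=c['image'][:,:,::-1][130:310,180:380];b=bot.camera('top')['image'][:,:,::-1][90:290,240:490]
cv2.imwrite('pics/s6.png',np.hstack([cv2.resize(a,(400,360)),cv2.resize(b,(400,360))]))"
```

```text
t 8.25 tip [ 0.4199 -0.1688  0.1693] w -0.0001 F [-0.2 -0.8  0.6] shift mm [ 49.4  -1.1 -98.2]
```

View pics/s6.png

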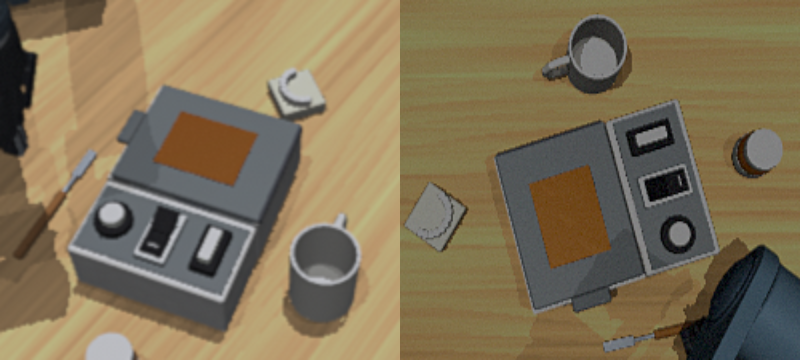

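The lid is level, the rocker is on, and the start button (113,215) and stop key (208,248) both stand out. The jar, cast, mug and knife look unmoved and the arm is clear, so I'm handing the job in.

```bash
python3 -c "
from plant import bot
print(bot.close_job())"
```

```text
the job is handed in; nothing more can be done
None
```

The job is done and handed in at about 8.3 s of the 43 s allowed. With the fingers shut, I pushed the lid closed, tipped the rocker on, then pressed the start button and let it spring back.

- **Lid:** it met a hard stop with the fingertips 83 mm above the bench, at about 20 N. The picture afterwards shows it level.
- **Rocker:** the raised end stopped at 90 mm with 11 N, matching the fully-on height. The picture shows its right end down.
- **Start button:** it bottomed out at 91 mm (6 mm of travel) with 14 N and looks out again in the last picture.
- **Stop key and surroundings:** I never touched the stop key. The jar, cast, mug and knife look unmoved, and the arm stands clear with no contact force.

No check failed. While lining up over the rocker, one reading was taken before the arm had settled and was up to 8 mm off sideways; I corrected that before pressing. The joint values can't be read directly, so these checks rest on fingertip height, force and pictures.

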